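# Set the paint shaker's timer to the fourth click

### The arm

A 6-joint arm with a two-finger parallel gripper is mounted at the origin on a cart in front of the work surface, level with it; the furniture and walls round the work are solid. World frame = base frame: x ahead of the robot, y to its left, z up, the work surface at z = 0. Lengths are in m, angles in degrees, forces in N, time in s.
With the tool pointing down it reaches from about 0.4 to 0.825 m from the base axis. Payload 7 kg.
Tool frame: the origin (TCP) lies midway between the tips of the shut fingers; the grasp point (between the pads) lies r.grip_depth behind it (r.grip_depth is the distance from the TCP to the grasp point, in m); z points along the fingers, y is the line along which they close (so a half turn about z gives the same grasp; the last joint's range is limited). The gripper opens to 88 mm and grips with 3 to 60 N. Pads are 19 mm wide; open, the fingers measure 130 mm over their backs; the gripper's body (78 mm by 193 mm) begins 47 mm behind the grasp point.
Start: joints at [81.538, 20.546, 0.682, 0, -70.136, -16.507], TCP at [0.285, 0.612, 0.227] pointing down, gripper open.
Joint ranges: [-176.03, 176.03], [-82.01, 121.73], [-58.28, 71.71], [-173.87, 95.51], [-174.79, -0.11], [-173.66, 173.66]. Speed limits (degrees/s): [136.94, 136.94, 172.46, 180, 180, 180].

### API

Orientations are given as [roll, pitch, yaw] about the fixed x, y, z axes, in that order (R = Rz(yaw) Ry(pitch) Rx(roll)).
In Python, from plant import r, optics, status gives the robot as it stands (r), with the cameras (optics) and the readings (status).
- The arm moves only by the tool jog_arm, called by a JSON object that holds its "api" and its "payload", one argument or row to a line. Schema: {"type":"object","properties":{"moves":{"type":"array","items":{"type":"array","prefixItems":[{"type":"array","items":{"type":"number"},"minItems":3,"maxItems":3},{"type":"array","items":{"type":"number"},"minItems":3,"maxItems":3}],"minItems":2,"maxItems":2},"minItems":1,"maxItems":12},"jaw":{"type":"number"},"grip_n":{"type":"number"},"only":{"type":"string"},"quiet":{"type":"boolean"},"lines":{"type":"string"}},"required":["moves"],"additionalProperties":false}. moves is a list of rows, 1 to 12 of them, each written [[dx, dy, dz], [rx, ry, rz]]: dx, dy, dz in normalised numbers (1 is 0.6 m), then a rotation vector rx, ry, rz in a scale on which 1.0 is 180 degrees; each row is the pose to reach, as a shift and turn from the pose commanded when the call began, along the tool's axes at that moment; what a row does not reach only later rows make up. A row lasts 1/12 s, in which the tool goes at most 0.0417 m and 7.16 degrees, less where a joint would pass 70% of its speed; a pose out of reach is approached as far as the arm can. jaw is the finger opening in m, set as the call begins (left out keeps the last). The fingers move at their own pace and stop on an object; grip_n is the grip in N (left out, the last holds). Time passes only in rows, so rows that do not move let the fingers close. The tool returns the time, the measured TCP pose, the force, the opening and the grip force at its end. only (a regular expression) keeps the lines of the reply that match it, lines (a string "A,B") keeps lines A to B, and quiet returns only ok. Input that does not fit is refused with a message, and nothing moves.
- status.get_state(): the state, without advancing time (a new reading comes with each control period).
- optics.capture(name): name is "side" or "top" or "wrist"; returns a dict with "frame" (384x512x3 uint8, red, green, blue), "z_map" (384x512 float32, m along the optical axis (not along the pixel's ray), 0 where there is no reading), "fx", "fy", "cx", "cy" (pixels), "cam_to_world" (4x4, takes a point from camera to world coordinates). Camera axes: x right, y down, z forward; pixel columns grow to the right and rows downward; lengths in m; the calibration is good to about 2 mm. A picture is of the moment at which its call begins.
- r.close_job(): hands the job in; it is judged then, once.
The state is a dict: "time_s": time; "joints": joint angles; "qd": joint speeds; "joint_torque": joint torques, N m; "tcp_pos": TCP position; "eef_rot": TCP orientation; "contact_force": force on the tool from outside, world axes, zero at the start; "moment": the same for the moment, N m; "gripper_width": finger opening in m; "gripper_force": force on a finger pad.
Only numpy, scipy, OpenCV 4.12 (cv2) and the standard library are available. Lean on these libraries where they do the work, as an engineer would, in place of code of your own. Each camera call takes 0.05 s, during which the arm holds its last target. There are 200 camera calls.

### The job

Set the timer of the paint shaker to four minutes: turn the dial with the long bar grip clockwise, one click a minute, until it rests at the fourth click counted from its off mark (it now stands at the first or second), and let go of it. Leave the round speed dial as it is and the red pot standing on the platform.

Things in the scene. Friction and masses are not known exactly. Their poses are not given: they have to be found in the camera images.
- timer_grip (a point): Timer dial on the paint shaker (fixed grey housing 200x240 mm, top at z 60 mm): aluminium bar grip 46 long, 13 thick, 31 tall, on a turning disc 51 mm wide. Point: on its vertical axis, 8 mm below the bar's top and 23 mm above the disc: grip here. Turns with the dial: x along the bar to the pointer end (black line), z up. Left or right of the two dials; axes 130 mm apart.
- timer (a joint): Timer angle, rad: 0 at the off mark (longest of 8 white marks on the black plate round it; end stop), growing clockwise from above to 3.054 (7th click, end stop). One click every 25 degrees (0.4363); the fourth is at 1.745. Starts at rest at the first or second. About 0.1 N m passes a click; released between two, it snaps to the nearer.
- speed_mark (a point): Outer end of the black line on the round speed dial, 18 mm from its vertical turning axis. The dial is an aluminium knob tapering from 40 to 31 mm in diameter, its top 26 mm above the housing's top. It has no clicks and turns easily. To be left alone.
- pot: Small red lidded pot, 57 mm in diameter, 60 mm tall, loose on the round platform in the rear half of the housing, about 120 mm from either dial's axis. Origin: centre of its underside, 72 mm above the table. To be left standing.

How it is judged (in metres and radians):
At the end, for the whole second after the job is handed in: The timer dial rests at the fourth click from its off mark (1.745 rad, within 10 degrees), the speed dial is within about 20 degrees of where it was (its mark within 7 mm), and the pot stands upright within 20 mm of where it was (value of joint timer between 1.57 and 1.92 rad and velocity of joint timer between -0.1 and 0.1 rad/s and distance of speed_mark from where it was at the start of the episode below 0.007 m and distance of pot from where it was at the start of the episode below 0.02 m and angle between pot's own z axis and vertical below 0.2 rad); the robot touches nothing.
It fails at once if the speed dial is turned (its mark moves more than 10 mm) (distance of speed_mark from where it was at the start of the episode above 0.01 m).
It fails at once if the red pot is knocked over or off the platform (angle between pot's own z axis and vertical above 0.5 rad or distance of pot from where it was at the start of the episode above 0.04 m).
It also fails if it takes over 32 s, if anything falls off the work surface, if the arm or the gripper's body presses on something with over 40 N, if the wrist force passes 120 N, or if a joint passes its speed limit or range.

## Working session

There is one attempt and no reset: what is moved stays moved. The work goes in short steps, Python scripts to look and compute and a tool call to move; the robot and the scene stay as the last step left them, time stands still between calls to the robot, and variables do not carry over. Pictures are saved under pics/ and viewed, at most 10 in all, crops included, and the job is handed in when it is done.

```bash
ls; mkdir -p pics; python3 - <<'E'
from plant import r, optics, status
import cv2,numpy as np
s=status.get_state();print(s['time_s'],s['tcp_pos'],s['eef_rot'],r.grip_depth,s['gripper_width'])
ims=[]
for n in ['top','side','wrist']:
    c=optics.capture(n);np.savez('pics/'+n+'0.npz',**c);cv2.imwrite(f'pics/{n}0.png',c['frame'][:,:,::-1]);print(n,c['fx'],np.round(c['cam_to_world'],3).tolist())
    ims.append(c['frame'][:,:,::-1])
cv2.imwrite('pics/all.png',cv2.resize(np.vstack([np.hstack(ims[:2]),np.hstack([ims[2],ims[2]*0])]),(800,600)))
E
```

```text
pics
plant.py
0.0 [0.28474816 0.61145657 0.2256238 ] [ 1.79904814e+02 -9.13049731e-03 -2.49755024e+01] 0.0188 0.08768350015979709
top 364.7505989270134 [[-0.034, -0.975, 0.22, 0.382], [-0.999, 0.033, -0.009, 0.019], [0.002, -0.22, -0.976, 0.933], [0.0, 0.0, 0.0, 1.0]]
side 378.7612352467691 [[0.831, -0.302, 0.467, 0.153], [-0.556, -0.418, 0.719, -0.579], [-0.021, -0.857, -0.515, 0.557], [0.0, 0.0, 0.0, 1.0]]
wrist 337.2823746436281 [[-0.423, -0.873, -0.245, 0.35], [-0.906, 0.407, 0.114, 0.581], [0.0, 0.27, -0.963, 0.384], [0.0, 0.0, 0.0, 1.0]]
```

View pics/all.png

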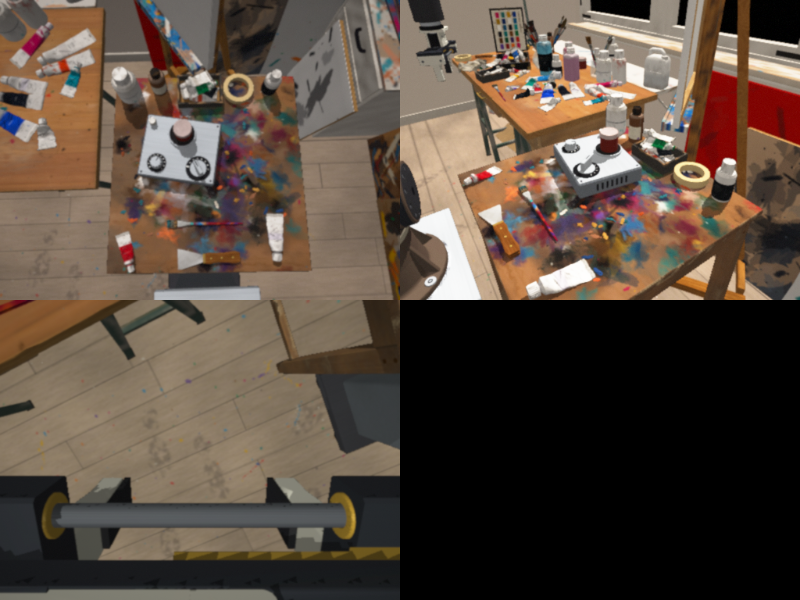

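Overview: the housing is at about px (180,150) in the top tile (full-frame about 230,190), with two dials on its near side and the pot at the rear. I'll enlarge it.

```bash
python3 - <<'E'
import cv2,numpy as np
a=cv2.imread('pics/top0.png')[140:245,170:290];b=cv2.imread('pics/side0.png')[160:260,190:310]
a=cv2.resize(a,(400,350),interpolation=cv2.INTER_CUBIC)
b=cv2.resize(b,(400,350),interpolation=cv2.INTER_CUBIC)
cv2.imwrite('pics/crop1.png',np.hstack([a,b]))
E
```

```text
(no output)
```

View pics/crop1.png

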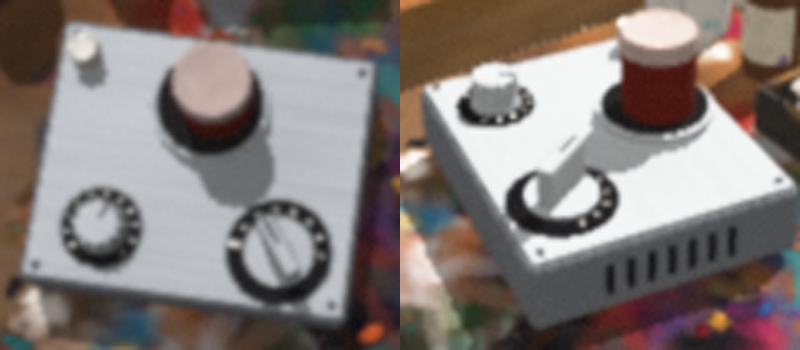

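```bash
cat > h.py <<'E'
import numpy as np,cv2
def ray(c,u,v,z):
    T=c['cam_to_world'];d=T[:3,:3]@np.array([(u-c['cx'])/c['fx'],(v-c['cy'])/c['fy'],1.]);o=T[:3,3]
    return o+d*(z-o[2])/d[2]
def proj(c,p):
    T=c['cam_to_world'];q=T[:3,:3].T@(np.array(p)-T[:3,3]);return c['fx']*q[0]/q[2]+c['cx'],c['fy']*q[1]/q[2]+c['cy']
def rings(c,z=.06,thr=60):
    g=c['frame'].max(2);m=(g<thr).astype(np.uint8)
    cs,_=cv2.findContours(m,cv2.RETR_EXTERNAL,cv2.CHAIN_APPROX_NONE)
    for k in cs:
        k=cv2.convexHull(k)
        if len(k)<6 or cv2.contourArea(k)<150: continue
        P=np.array([ray(c,u,v,z)[:2] for u,v in k[:,0]],np.float32)*1000
        (x,y),rr=cv2.minEnclosingCircle(P);a=cv2.contourArea(P)/(np.pi*rr*rr)
        if 15<rr<60 and a>.7:print('ring',np.round((x,y,rr,a),2), cv2.fitEllipse(P))
E
python3 - <<'E'
from h import *
for n in ['top','side']:
    c=dict(np.load(f'pics/{n}0.npz'));print(n);rings(c)
c=dict(np.load('pics/top0.npz'))
for nm,u,v,z in [('timer',278,253,.06),('off',235,243,.06),('b1',262,222,.092),('b2',290,280,.092),('speed',102,227,.06),('pottop',211,80,.132)]:
    print(nm,np.round(ray(c,170+u*.3,140+v*.3,z),4))
E
```

```text
top
ring [ 330.24 -152.68   29.37    0.73] ((330.14459228515625, -153.54647827148438), (48.337398529052734, 58.30077362060547), 52.33955001831055)
side
ring [ 365.04 -268.58   15.71    0.73] ((364.2233581542969, -269.3355712890625), (27.77275276184082, 33.30165481567383), 102.73577880859375)
ring [632.06  74.59  37.35   0.73] ((632.3419799804688, 74.94475555419922), (72.25672912597656, 74.69979095458984), 88.47168731689453)
timer [0.5083 0.0144 0.06  ]
off [0.5167 0.0453 0.06  ]
b1 [0.526 0.025 0.092]
b2 [0.4846 0.0069 0.092 ]
speed [0.5317 0.1416 0.06  ]
pottop [0.6189 0.0566 0.132 ]
```

The rows are not in the units I measure in: shifts go in shares of 0.6 m and turns go in shares of 180 degrees. I convert before sending: 0.31 m / 0.6 = 0.5167, 0.094 m / 0.6 = 0.1567, -44 degrees / 180 = -0.2444.

{"api": "jog_arm", "payload": {
  "moves": [
    [[0.0167,0.0167,0],[0,0,0]],
    [[0.0633,0.0633,0],[0,0,-0.0222]],
    [[0.11,0.11,0],[0,0,-0.0444]],
    [[0.1567,0.155,0],[0,0,-0.0667]],
    [[0.2033,0.2017,0],[0,0,-0.0889]],
    [[0.25,0.2483,0],[0,0,-0.1111]],
    [[0.2967,0.2933,0],[0,0,-0.1333]],
    [[0.3433,0.34,0],[0,0,-0.1556]],
    [[0.39,0.385,0],[0,0,-0.1778]],
    [[0.4367,0.4317,0],[0,0,-0.2]],
    [[0.4833,0.4767,0],[0,0,-0.2222]],
    [[0.5167,0.5083,0],[0,0,-0.2444]]
  ],
  "jaw": 0.06
}}

```text
time_s: 1.15
tcp_pos: [0.4371, 0.2013, 0.2267]
eef_rot: [-180.0, -0.0, 19.2]
contact_force: [1.3, 0.2, -0.3]
gripper_width: 0.06
gripper_force: 0.0
```

```bash
python3 - <<'E'
from plant import r, optics, status
import numpy as np
s=status.get_state();p=s['tcp_pos'];y=np.radians(s['eef_rot'][2]);d=np.array([.508,.015])-p[:2]
print(s['eef_rot'],p,'tool dx,dy',d@[np.cos(y),np.sin(y)],d@[np.sin(y),-np.cos(y)])
E
```

```text
[-1.79992676e+02 -6.57583725e-03  1.91883489e+01] [0.43712885 0.2012792  0.22671234] tool dx,dy 0.005708536846743472 0.1992236759656636
```

Scaled: 0.199 m / 0.6 = 0.3317, 0.19 m / 0.6 = 0.3167, -4.5 degrees / 180 = -0.025.

{"api": "jog_arm", "payload": {
  "moves": [
    [[0.0017,0.05,0],[0,0,-0.0056]],
    [[0.0033,0.1083,0],[0,0,-0.0167]],
    [[0.0067,0.1667,0],[0,0,-0.0222]],
    [[0.0083,0.225,0],[0,0,-0.025]],
    [[0.01,0.2833,0],[0,0,-0.025]],
    [[0.01,0.3167,0],[0,0,-0.025]],
    [[0.01,0.3317,0],[0,0,-0.025]],
    [[0.01,0.3317,0],[0,0,-0.025]],
    [[0.01,0.3317,0],[0,0,-0.025]]
  ]
}}

```text
time_s: 1.9
tcp_pos: [0.5075, 0.018, 0.2264]
eef_rot: [-180.0, 0.0, 23.5]
contact_force: [0.3, -0.5, 0.1]
gripper_width: 0.0603
gripper_force: 0.0
```

```bash
python3 - <<'E'
from plant import r, optics, status
from h import *
c=optics.capture('wrist');np.savez('pics/w1.npz',**c)
u,v=map(int,proj(c,(.508,.0144,.07)));print(u,v)
cv2.imwrite('pics/w1.png',cv2.resize(c['frame'][:,:,::-1],(800,600),interpolation=cv2.INTER_CUBIC))
E
```

```text
257 175
```

View pics/w1.png

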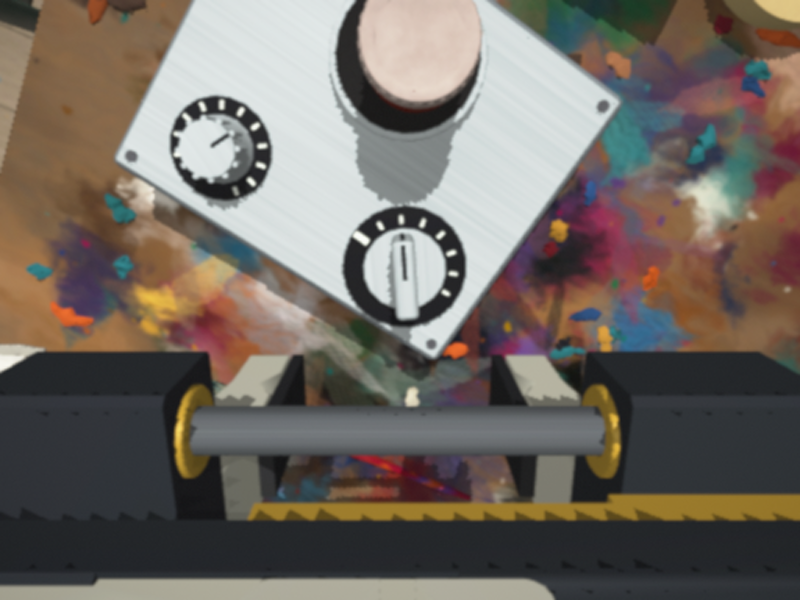

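The wrist view shows the timer disc at (404,266), the off mark (longest) at (361,237), and the black pointer line running up to the second click mark at (402,219). It stands at click 2, so it needs 50° clockwise. Next I'll refine the axis and bar angle.

```bash
python3 - <<'E'
from h import *
from plant import r, optics, status
c=dict(np.load('pics/w1.npz'))
for t in (50,70,90): rings(c,.06,t)
k=.64
W=lambda u,v,z:ray(c,u*k,v*k,z)
ce=W(404,266,.06);off=W(361,237,.06)
a=W(402,235,.093);b=W(405,318,.093);l1=W(403,240,.093);l2=W(405,280,.093)
ang=lambda d:np.degrees(np.arctan2(d[1],d[0]))
print(ce,off,ang(off-ce));print('bar mid',(a+b)/2,'len',np.linalg.norm(a-b),ang(a-b),ang(l1-l2))
for u,v in [(380,224),(402,219),(425,224)]:print(ang(W(u,v,.06)-ce))
# depth at bar top, housing
for u,v in [(404,280),(404,300),(300,200)]:
    i,j=int(v*k),int(u*k);z=c['z_map'][i,j];p=c['cam_to_world']@[(j-c['cx'])/c['fx']*z,(i-c['cy'])/c['fy']*z,z,1];print(p[:3])
s=status.get_state();print(s['tcp_pos'],s['eef_rot'])
E
```

```text
ring [509.85  14.6   37.59   0.97] ((509.9563903808594, 14.522924423217773), (74.14558410644531, 74.9682846069336), 102.39542388916016)
ring [509.84  14.41  38.11   0.97] ((509.8567810058594, 14.530442237854004), (75.0916748046875, 75.90397644042969), 99.96890258789062)
ring [622.29  61.84  40.42   0.71] ((621.6195068359375, 61.49219512939453), (78.57243347167969, 79.86367797851562), 171.57090759277344)
ring [429.59 194.65  31.03   0.74] ((429.8591613769531, 192.5950927734375), (50.88241958618164, 62.10997009277344), 104.72122955322266)
ring [509.61  14.69  38.62   0.97] ((509.7613830566406, 14.467514038085938), (75.74714660644531, 76.92774200439453), 102.12605285644531)
ring [532.44 142.93  29.44   0.95] ((532.504150390625, 142.9557342529297), (58.032264709472656, 58.75859069824219), 100.86549377441406)
ring [621.81  61.82  40.63   0.72] ((621.1878051757812, 61.5443115234375), (78.41613006591797, 80.45841979980469), 174.32151794433594)
[0.51098869 0.01485526 0.06      ] [0.51720708 0.04663637 0.06      ] 78.92918530611213
bar mid [0.51122056 0.01569717 0.093     ] len 0.04845468850774701 25.63087393383638 26.440911078497784
52.80454980539172
26.01544547397913
-2.4891136448422686
[0.51106801 0.01594622 0.09828908]
[0.50012352 0.01115726 0.0977559 ]
[0.52334836 0.08929672 0.05970548]
[0.50740171 0.0186204  0.22648096] [-1.79987631e+02  3.62001828e-03  2.35104236e+01]
```

Scaled: 0.154 m / 0.6 = 0.2567, 0.001 m / 0.6 = 0.0017, -2.3 degrees / 180 = -0.0128.

{"api": "jog_arm", "payload": {
  "moves": [
    [[0.0017,0.005,0.0167],[0,0,-0.0056]],
    [[0.0017,0.0083,0.0583],[0,0,-0.0128]],
    [[0.0017,0.0083,0.1083],[0,0,-0.0128]],
    [[0.0017,0.0083,0.1583],[0,0,-0.0128]],
    [[0.0017,0.0083,0.2],[0,0,-0.0128]],
    [[0.0017,0.0083,0.23],[0,0,-0.0128]],
    [[0.0017,0.0083,0.2467],[0,0,-0.0128]],
    [[0.0017,0.0083,0.2567],[0,0,-0.0128]],
    [[0.0017,0.0083,0.2567],[0,0,-0.0128]],
    [[0.0017,0.0083,0.2567],[0,0,-0.0128]],
    [[0.0017,0.0083,0.2567],[0,0,-0.0128]]
  ],
  "jaw": 0.05
}}

```text
time_s: 2.87
tcp_pos: [0.5116, 0.0146, 0.0737]
eef_rot: [180.0, -0.1, 25.9]
contact_force: [0.3, -0.1, -0.8]
gripper_width: 0.05
gripper_force: 0.0
```

```bash
python3 - <<'E'
from plant import r, optics, status
from h import *
c=optics.capture('side')
u,v=map(int,proj(c,(.51,.0146,.09)));print(u,v)
a=c['frame'][max(0,v-50):v+50,u-60:u+60,::-1]
w=optics.capture('wrist')['frame'][:,:,::-1]
cv2.imwrite('pics/s2.png',np.hstack([cv2.resize(a,(400,333)),cv2.resize(w,(400,333))]))
E
```

```text
237 206
```

View pics/s2.png

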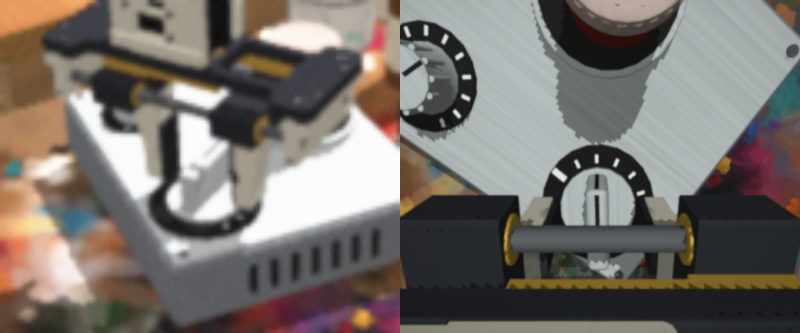

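The bar (px 597,195 right) sits centred between the fingers, which stand about 4 mm clear of the disc. Closing.

{"api": "jog_arm", "payload": {
  "moves": [
    [[0,0,0],[0,0,0]],
    [[0,0,0],[0,0,0]],
    [[0,0,0],[0,0,0]],
    [[0,0,0],[0,0,0]],
    [[0,0,0],[0,0,0]],
    [[0,0,0],[0,0,0]],
    [[0,0,0],[0,0,0]],
    [[0,0,0],[0,0,0]]
  ],
  "jaw": 0,
  "grip_n": 25
}}

```text
time_s: 3.63
tcp_pos: [0.5106, 0.0145, 0.0726]
eef_rot: [-180.0, -0.0, 25.8]
contact_force: [-2.2, 3.2, 1.6]
gripper_width: 0.0129
gripper_force: 24.9
```

Scaled: 50 degrees / 180 = 0.2778.

{"api": "jog_arm", "payload": {
  "moves": [
    [[0,0,0],[0,0,0.0167]],
    [[0,0,0],[0,0,0.0444]],
    [[0,0,0],[0,0,0.0722]],
    [[0,0,0],[0,0,0.1]],
    [[0,0,0],[0,0,0.1278]],
    [[0,0,0],[0,0,0.1556]],
    [[0,0,0],[0,0,0.1833]],
    [[0,0,0],[0,0,0.2111]],
    [[0,0,0],[0,0,0.2389]],
    [[0,0,0],[0,0,0.2667]],
    [[0,0,0],[0,0,0.2778]],
    [[0,0,0],[0,0,0.2778]]
  ]
}}

```text
time_s: 4.63
tcp_pos: [0.5106, 0.0146, 0.0726]
eef_rot: [-180.0, 0.0, -24.3]
contact_force: [-2.4, 4.9, 1.4]
gripper_width: 0.0128
gripper_force: 24.9
```

{"api": "jog_arm", "payload": {
  "moves": [
    [[0,0,0],[0,0,0]],
    [[0,0,0],[0,0,0]],
    [[0,0,0],[0,0,0]]
  ]
}}

```text
time_s: 4.88
tcp_pos: [0.5106, 0.0146, 0.0726]
eef_rot: [-180.0, 0.0, -24.1]
contact_force: [-2.6, 4.9, 2.4]
gripper_width: 0.0131
gripper_force: 24.9
```

Release, wait, then lift.

{"api": "jog_arm", "payload": {
  "moves": [
    [[0,0,0],[0,0,0]],
    [[0,0,0],[0,0,0]],
    [[0,0,0],[0,0,0]],
    [[0,0,0],[0,0,0]],
    [[0,0,0],[0,0,0]],
    [[0,0,0],[0,0,0]]
  ],
  "jaw": 0.05
}}

```text
time_s: 5.38
tcp_pos: [0.5107, 0.014, 0.0725]
eef_rot: [180.0, 0.0, -24.2]
contact_force: [0.2, -0.7, -0.5]
gripper_width: 0.0464
gripper_force: 0.0
```

{"api": "jog_arm", "payload": {
  "moves": [
    [[0,0,-0.0167],[0,0,0]],
    [[0,0,-0.05],[0,0,0]],
    [[0,0,-0.1],[0,0,0]],
    [[0,0,-0.15],[0,0,0]],
    [[0,0,-0.2],[0,0,0]],
    [[0,0,-0.2417],[0,0,0]],
    [[0,0,-0.25],[0,0,0]],
    [[0,0,-0.25],[0,0,0]],
    [[0,0,-0.25],[0,0,0]]
  ]
}}

```text
time_s: 6.13
tcp_pos: [0.5104, 0.0142, 0.2227]
eef_rot: [-180.0, -0.0, -24.2]
contact_force: [-0.8, -0.6, -0.8]
gripper_width: 0.0499
gripper_force: 0.0
```

```bash
python3 - <<'E'
from plant import r, optics, status
from h import *
c=optics.capture('wrist');np.savez('pics/w3.npz',**c)
cv2.imwrite('pics/w3.png',cv2.resize(c['frame'][:,:,::-1],(800,600),interpolation=cv2.INTER_CUBIC))
E
```

```text
(no output)
```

View pics/w3.png

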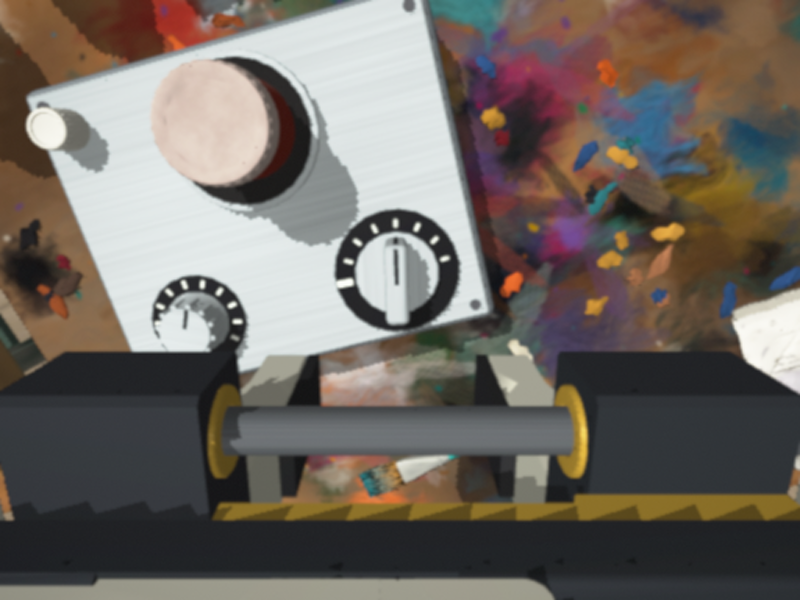

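The pointer at (396,240) is on the mark at (396,223), the fourth after the off mark (345,283). The pot is standing and the speed dial is unchanged.

```bash
python3 -c "
from plant import r, optics, status
print(r.close_job())"
```

```text
the job is handed in; nothing more can be done
None
```

The timer was turned from the second to the fourth click and released, with the speed dial and pot looking undisturbed in the last camera view, and the job is handed in (no verdict was returned).

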